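# Fit the outlet guide, peel a catch tray and hold it under the mouth

## Robot

A 6-joint arm with a two-finger parallel gripper is mounted at the origin on the work surface. World frame = base frame: x ahead of the robot, y to its left, z up, the work surface at z = 0. Lengths are in m, angles in rad, forces in N, time in s.
With the tool pointing down it reaches from about 0.325 to 0.9 m from the base axis. Payload 6.1 kg.
Tool frame: the origin (TCP) lies between the finger pads; the fingertips stand 22 mm ahead of it and the grasp point (between the pads) lies 3 mm ahead of it (r.finger_overhang is the distance from the TCP to the fingertips, in m); y points along the fingers, x is the direction in which the jaws open and shut, and the axes are right-handed (so a half turn about y gives the same grasp; the last joint's range is limited). The gripper opens to 85 mm and grips with 20 to 120 N. Pads are 22 mm wide; open, the fingers measure 114 mm over their backs; the gripper's body (76 mm by 85 mm) begins 54 mm behind the grasp point. The pads swing forward as they close: fully open they stand 13 mm farther back than shut.
Start: joints at [-1.233, 0.22, 1.526, -0, 1.395, -0.126], TCP at [0.28, -0.559, 0.253] pointing down, gripper open.
Joint ranges: [-2.98, 2.98], [-0.91, 2.08], [0.09, 2.57], [-1.24, 4.39], [0.2, 2.65], [-2.68, 2.68]. Speed limits (rad/s): [2.57, 2.57, 3.01, 3.14, 3.14, 3.14].

## Interface

Orientations are given as [roll, pitch, yaw] about the fixed x, y, z axes, in that order (R = Rz(yaw) Ry(pitch) Rx(roll)).
In Python, from plant import r gives the robot as it stands.
- The arm moves only by the tool step_arm, never from a script. Its argument "motion" is a list that holds one entry, the list of rows, each a list of 5 numbers: the finger opening in mm, from 0 to 85.4, then the shift along the world's x, y, z in mm, then the turn about the world's z in degrees. A call has 1 to 5 rows; each row shifts and turns the commanded pose from where the row before left it; what a row does not reach is not made up. A row lasts 1/8 s, in which the tool goes at most 62.5 mm and 10.7 degrees, less where a joint would pass 70% of its speed; a pose out of reach is approached as far as the arm can. A call is refused whole if a number of a shift passes 62.5 or a number of a turn 10.7, either way. A call with a gripper value outside its range is refused whole. The fingers move at their own pace and stop on an object; "force" is the grip in N (left out, the last holds). Time passes only in rows, so rows that do not move let the fingers close. It gives the time, the measured TCP pose, the force and the opening at its end, in the units of the state.
- r.get_obs(): the state, without advancing time (a new reading comes with each control period).
- r.read_camera(name): name is "scene" or "top" or "wrist"; returns a dict with "pixels" (420x560x3 uint8, red, green, blue), "z_map" (420x560 float32, m along the optical axis (not along the pixel's ray), 0 where there is no reading), "fovy" (degrees; the focal length in pixels is half the picture's height over the tangent of half this angle, whatever the lens; pixels are square), "cx", "cy" (the principal point, pixels), "k1" (the pictures are not rectified: a ray, as slopes to the right and down, at radius r is drawn at 1 + k1 r^2 times it, then the intrinsics apply), "R" (3x3) and "t" (3): a world point X has camera coordinates R X + t. Camera axes: x right, y down, z forward; pixel columns grow to the right and rows downward; lengths in m; the calibration is good to about 2 mm. A picture is of the moment at which its call begins.
- r.hand_in(): hands the job in, once; it reports no verdict.
Trained networks look in a picture, given as the dict that the camera call returned (one of the last four; its "shot" number tells which), for a name from the list of things; names that differ only in an ending like _2 or _b are one class to them, and where a whole thing is asked for, a point or a joint stands for the part that bears it (a point fixed in the world has none). Each returns a list of dicts, best first, with "conf" (0 to 1); they miss things now and then, are a little off and sometimes report something else, mostly with a low value. They report only what shows in the picture. A call takes as long as a camera call. They do not tell look-alikes from the thing itself.
- r.spot_in(picture, thing): "xyz" ([x, y, z] in m, in the coordinates of the camera as it stood for that picture, good to about 4 mm: the middle of the surface that is visible of it).
- r.regions_of(picture, thing): "region" (420x560 bool, what is visible of it).
The state is a dict: "time_s": time; "joint_positions": joint angles; "joint_vel": joint speeds; "effort": joint torques, N m; "eef_pos": TCP position; "tool_rot": TCP orientation; "ft_force": force on the tool from outside, world axes, zero at the start; "wrist_torque": the same for the moment, N m; "grip_width": finger opening in m.
Only numpy, scipy, OpenCV 4.12 (cv2) and the standard library are available. Lean on these libraries where they do the work, as an engineer would, in place of code of your own. Each camera call takes 0.05 s, during which the arm holds its last target. There are 200 camera calls.

## Task

Get the stick machine ready to run: first set the loose steel outlet guide fully home on the two pegs of the machine's outlet bed, its chute pointing out over the front edge of the bed, and let go of it. Then peel just the top tray off the sticky nested stack, raising one of its corners while the opposite corner still sits in the tray below, leaving that tray nested. Bring the tray, level, under the mouth of the guide so that sticks leaving the chute would drop into it, clear of the table and of the guide, and finish there still holding it in the gripper; leave the stick bundle and the oil can alone.

Things in the scene. Friction and masses are not known exactly. Their poses are not given: they have to be found in the camera images.
- bed (a point): Point on the bed's top, midway between two upright pegs. x points into the machine (sticks come out along -x), y along the line of pegs, z up. Pegs 21 mm high with tapered tips: 10 mm diameter at y = +34 mm, 14 mm diameter at y = -34 mm. With the guide home, its axes equal these and guide_grip is 76 mm above this point.
- guide_grip (a point): Middle of the guide's upright grip fin, 76 mm above the guide's origin, same axes. Fin 10 mm thick (along y), 36 mm long (along x), its top 18 mm above this point; the bridge that carries it, 45 mm wide along y, has its top 20 mm below this point.
- guide_mouth (a point): Lip of the guide's chute: middle of the chute floor's upper side at the open end, 100 mm from the guide's origin towards -x and 17 mm above its underside, same axes. Chute 44 mm wide, walls about 25 mm high, floor 3 mm thick. The lip overhangs the bed's front edge by 55 mm when the guide is home.
- tray_mid (a point): Middle of the top tray, half-way up: 31 mm below the rim's top, same axes. An upright rim band, 9 mm thick, 26 mm high, runs all round, flush with the rim of the tray beneath, which begins right below it: fingers reaching more than 26 mm below the rim's top also grip that tray. Inside, the tub's walls slope inward by 13 mm from top to bottom.
- tray_corner1 (a point): Outer top corner of the top tray's rim at tray x = +90, y = +70 mm, 31 mm above tray_mid; opposite corner 3.
- tray_corner2 (a point): Outer top corner of the top tray's rim at tray x = -90, y = +70 mm; opposite corner 4.
- tray_corner3 (a point): Outer top corner of the top tray's rim at tray x = -90, y = -70 mm; opposite corner 1.
- tray_corner4 (a point): Outer top corner of the top tray's rim at tray x = +90, y = -70 mm; opposite corner 2.
- tray: Top tray of the nested stack: formed sheet-metal tray, 0.2 kg, empty, open upward; 180 mm (x) x 140 mm (y) over the rim, 62 mm high, plus four 12 mm fins underneath. Origin in the middle of the tub's underside. The fins stick between rubber pads: about 5 to 12 N in all to pull it off, over about 12 mm of lift. Place and yaw of the stack differ.
- under_mid (a point): The tray next below, same shape and axes: its middle, half-way up, 26 mm below tray_mid at the start. Loose too, but sticks twice as firmly to the two trays below it, which are fixed in a holder (wooden floor, blue steel corner angles 60 mm high). The stack's top is 164 mm above the table.
- sticks: Bystander: a banded bundle of bamboo sticks 160 mm long, 36 x 26 mm, lying on the table; origin under its centre.
- oil_can: Bystander: steel oil can 64 mm diameter with a spout, 140 mm high; origin under its centre.
- guide: Loose steel outlet guide, 0.4 kg, upright on the table. Origin at its underside midway between the holes. -x towards the chute's mouth, y along the line of holes, z up. Base plate 84 x 100 x 10 mm, through holes: 13 mm diameter at y = +34 mm and 17 mm at y = -34 mm; it fits the pegs one way round only. Home: underside resting on the bed.
- machine: The blue steel stick machine, fixed to the table, place and yaw differ. Origin on the table, 130 mm below bed, same axes. Its outlet bed is a ledge 150 mm wide, front edge at x = -45 mm, top 130 mm above the table; its housing begins at x = +110 mm and rises to 90 mm above the bed.
Not all that is in view belongs to the job. Leave any turquoise or yellow look-alike of the tray alone. Leave any orange look-alike of the guide alone.

How it is judged:
By the outcome, as a careful person would: the job done as asked, in the order asked, and still so for the second after the job is handed in, while the arm keeps its last pose, push and grip.
It also fails if it takes over 64 s, if anything falls off the work surface, if the arm or the gripper's body presses on something with over 40 N, if the wrist force passes 120 N, or if a joint passes its speed limit or range.

## Working session

There is one attempt and no reset: what is moved stays moved. The work goes in short steps, Python scripts to look and compute and a tool call to move; the robot and the scene stay as the last step left them, time stands still between calls to the robot, and variables do not carry over. Pictures are saved under pics/ and viewed, about 8 in all and at most 12, crops included, and the job is handed in when it is done.

Besides the shell and the picture viewer there is one more tool, called after "Emit:" by a JSON object that holds its "name" and its "arguments". step_arm: Moves the arm, as the interface text tells. Its arguments: {"type":"object","properties":{"motion":{"type":"array","items":{"type":"array","items":{"type":"array","items":{"type":"number"}}}},"force":{"type":"number"}},"required":["motion"]}

```bash
mkdir -p pics; ls; cat > h.py <<'E'
import numpy as np, cv2
from plant import r
def K(p):
    f=p["pixels"].shape[0]/2/np.tan(np.radians(p["fovy"])/2); return f
def cloud(p):
    h,w=p["z_map"].shape; f=K(p)
    u,v=np.meshgrid(np.arange(w),np.arange(h))
    xd=(u-p["cx"])/f; yd=(v-p["cy"])/f
    x,y=xd.copy(),yd.copy()
    for _ in range(15):
        s=1+p["k1"]*(x*x+y*y); x,y=xd/s,yd/s
    z=p["z_map"]; C=np.stack([x*z,y*z,z],-1)
    W=(C-p["t"])@p["R"]   # R^T (C-t)
    W[z<=0]=np.nan
    return W
def proj(p,X):
    C=np.asarray(X)@p["R"].T+p["t"]; a=C[...,:2]/C[...,2:]
    a=a*(1+p["k1"]*(a**2).sum(-1,keepdims=True))
    return a*K(p)+[p["cx"],p["cy"]]
def w(p,c): return (np.array(c)-p["t"])@p["R"]
def save(p,n): cv2.imwrite(f"pics/{n}.png",p["pixels"][:,:,::-1])
E
python3 - <<'E'
from h import *
np.set_printoptions(precision=4,suppress=True)
print(r.get_obs())
ims=[]
for n in ["top","scene"]:
    p=r.read_camera(n); save(p,n+"0"); W=cloud(p)
    np.savez(f"{n}0.npz",W=W,px=p["pixels"])
    print(n,p["fovy"],p["k1"],-p["R"].T@p["t"])
    for t in ["bed","guide_grip","guide_mouth","tray_mid","tray_corner1","tray_corner2","tray_corner3","tray_corner4","guide","machine","tray","sticks","oil_can"]:
        for d in r.spot_in(p,t)[:4]:
            X=w(p,d["xyz"]); print(t,round(d["conf"],2),X,proj(p,X).round())
E
```

```text
pics
{'time_s': 0.0, 'joint_positions': array([-1.2331,  0.2212,  1.5276,  0.    ,  1.3947, -0.1261]), 'joint_vel': array([ 0.0009,  0.0005,  0.002 ,  0.0006, -0.0002,  0.0008]), 'effort': array([ -0.0007, -49.6916, -38.9387,  -0.0004,   0.0113,  -0.    ]), 'eef_pos': array([ 0.2794, -0.5585,  0.2522]), 'tool_rot': array([-1.5705,  0.0019, -1.107 ]), 'ft_force': array([0.3761, 0.0452, 0.6014]), 'wrist_torque': array([-0.056 , -0.0215,  0.0416]), 'grip_width': 0.08522629789968693}
top 46.71665585527994 0.052911605716824024 [ 0.3473 -0.1343  1.6925]
guide_grip 0.95 [0.5075 0.0576 0.0221] [235. 216.]
guide_grip 0.86 [0.7616 0.2789 0.0239] [171. 146.]
guide_grip 0.47 [0.5536 0.5501 0.1766] [ 72. 201.]
guide_mouth 0.96 [0.5056 0.0592 0.0218] [235. 217.]
guide_mouth 0.69 [0.764  0.2771 0.02  ] [172. 145.]
tray_mid 0.92 [ 0.2583 -0.3475  0.0151] [355. 287.]
tray_mid 0.66 [ 0.5969 -0.6238  0.0305] [433. 186.]
tray_mid 0.6 [ 0.5424 -0.2936  0.1242] [339. 201.]
tray_corner1 0.97 [ 0.5424 -0.2949  0.1152] [340. 201.]
tray_corner1 0.93 [ 0.5909 -0.6268  0.0315] [434. 188.]
tray_corner1 0.66 [ 0.
[... 2058 characters left out ...]
_corner3 0.3 [0.521  0.0655 0.026 ] [339. 255.]
tray_corner4 0.93 [ 0.5787 -0.6301  0.0526] [109. 219.]
tray_corner4 0.73 [ 0.5087 -0.302   0.1428] [217. 200.]
tray_corner4 0.63 [ 0.2154 -0.365   0.0551] [232. 170.]
tray_corner4 0.3 [0.521  0.0655 0.026 ] [339. 255.]
guide 0.95 [0.7834 0.2825 0.0266] [415. 347.]
guide 0.61 [0.5233 0.0602 0.0289] [337. 254.]
machine 0.92 [0.5964 0.4833 0.135 ] [511. 275.]
machine 0.43 [ 0.5128 -0.3004  0.1502] [217. 198.]
tray 0.82 [ 0.2148 -0.367   0.0544] [231. 170.]
tray 0.74 [ 0.578  -0.6272  0.052 ] [110. 220.]
tray 0.62 [ 0.5075 -0.3006  0.1479] [218. 198.]
sticks 0.59 [ 0.7164 -0.0196  0.0166] [295. 301.]
oil_can 0.75 [0.7781 0.1141 0.06  ] [344. 320.]
```

```bash
python3 -c "
import cv2,numpy as np
a=cv2.imread('pics/top0.png');b=cv2.imread('pics/scene0.png')
cv2.imwrite('pics/top0b.png',a)"; ls pics
```

```text
scene0.png
top0.png
top0b.png
```

View pics/top0.png

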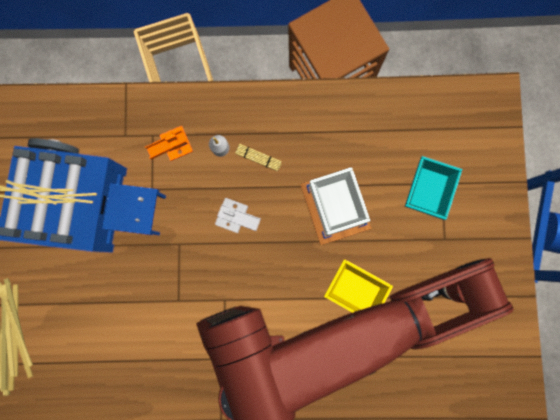

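View pics/scene0.png

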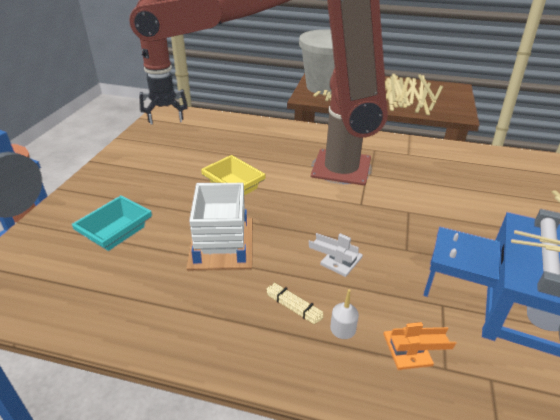

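The top view shows the grey guide at (236,216) with its chute pointing right (-y), the machine bed with pegs at about (138,205), and the white tray stack at (338,202). The orange, turquoise and yellow look-alikes are separate. The scene view agrees.

```bash
python3 - <<'E'
from h import *
np.set_printoptions(precision=4,suppress=True)
for n in ["top","scene"]:
    d=np.load(n+"0.npz"); W=d["W"]
    def sel(c,rad,z0,z1):
        m=(np.hypot(W[...,0]-c[0],W[...,1]-c[1])<rad)&(W[...,2]>z0)&(W[...,2]<z1); return W[m],m
    def rect(nm,P):
        if len(P)<3: print(n,nm,len(P));return
        q=cv2.minAreaRect((P[:,:2]*1000).astype(np.float32)); print(n,nm,len(P),"z",np.median(P[:,2]),"mean",P.mean(0),"rect",np.round(q[0],1),np.round(q[1],1),round(q[2],1))
    table,_=sel((0.65,0.15),.08,-.05,.05); print("table z",np.median(table[:,2]), table[:,2].std())
    rect("guide all",sel((.51,.05),.13,.006,.12)[0])
    rect("guide base",sel((.51,.05),.13,.007,.0135)[0])
    rect("guide fin",sel((.51,.05),.13,.085,.1)[0])
    rect("guide bridge",sel((.51,.05),.13,.05,.062)[0])
    rect("tray rim",sel((.54,-.295),.16,.158,.172)[0])
    rect("bed",sel((.56,.35),.13,.124,.136)[0])
    P,m=sel((.56,.35),.13,.142,.156); rect("pegs",P); print(P[:40])
E
```

```text
table z -0.000402631673532851 0.004099610236258187
top guide all 1030 z 0.01658000738869692 mean [0.5077 0.0526 0.0235] rect [514.5  52.3] [248.5 250.5] 15.2
top guide base 332 z 0.009271262653202599 mean [0.5098 0.0646 0.0096] rect [511.5  54.8] [242.6 247.3] 22.7
top guide fin 30 z 0.09388890576395768 mean [0.5146 0.0707 0.0937] rect [515.1  71.3] [33.4  9.6] 68.8
top guide bridge 84 z 0.055400267364569045 mean [0.5155 0.0726 0.0553] rect [508.9  56. ] [104.8  44.1] 68.2
top tray rim 679 z 0.1630976619071096 mean [ 0.5393 -0.2913  0.1632] rect [ 539.  -290.8] [179.9 140. ] 16.8
top bed 1970 z 0.12988605823733357 mean [0.5333 0.3868 0.1299] rect [541.1 387.8] [162.3 167.8] 81.4
top pegs 89 z 0.14922166487654392 mean [0.5693 0.4332 0.1491] rect [565.6 404. ] [122.5 133.9] 80.9
[[0.6407 0.4495 0.1524]
 [0.6373 0.4521 0.1539]
 [0.6349 0.4538 0.1492]
 [0.6356 0.4522 0.145 ]
 [0.6304 0.4513 0.1557]
 [0.6329 0.4532 0.1421]
 [0.628  0.456  0.1515]
 [0.6287 0.4544 0.1473]
 [0.6249 0.4532 0.1501]
 [0.625  0.4503 0.1495]
 [0.6214 0.4556 0.1522]
 [0.6229 0.4558 0.1431]
 [0.6181 0.4556 0.152 ]

[... 1708 characters left out ...]
43]
 [0.5162 0.4688 0.147 ]
 [0.5548 0.3491 0.1481]
 [0.5564 0.3509 0.15  ]
 [0.5221 0.4677 0.1485]
 [0.5612 0.346  0.1496]
 [0.5593 0.3487 0.1486]
 [0.5597 0.3509 0.1495]
 [0.56   0.3531 0.1503]
 [0.5278 0.4666 0.1498]
 [0.5578 0.3453 0.143 ]
 [0.5588 0.3474 0.1444]
 [0.5615 0.349  0.1472]
 [0.5623 0.351  0.1484]
 [0.5613 0.3535 0.1481]
 [0.5596 0.3562 0.1473]
 [0.5322 0.4659 0.1502]
 [0.5383 0.4659 0.1556]
 [0.5623 0.345  0.1435]
 [0.5625 0.3472 0.1442]
 [0.5631 0.3493 0.1453]
 [0.5623 0.3518 0.1452]
 [0.5642 0.3536 0.1473]
 [0.5651 0.3556 0.1487]
 [0.5368 0.4652 0.1507]
 [0.564  0.3499 0.1428]
 [0.5652 0.3518 0.1444]
 [0.5656 0.354  0.1452]
 [0.531  0.4661 0.1424]
 [0.5387 0.4654 0.1492]]
```

Emit:
{"name": "step_arm", "arguments": {"motion": [[[60, 16, 42, 5, 2.8], [60, 16, 42, 5, 2.8], [60, 16, 42, 5, 2.8], [60, 16, 42, 5, 2.8], [60, 16, 42, 5, 2.8]]], "force": 60}}

```text
time_s: 2.02
eef_pos: [0.3599, -0.3476, 0.2786]
tool_rot: [-1.571, -0.001, -0.861]
ft_force: [0.6, -0.7, 0.4]
grip_width: 0.06
```

Emit:
{"name": "step_arm", "arguments": {"motion": [[[60, 16, 42, 5, 2.8], [60, 16, 42, 5, 2.8], [60, 16, 42, 5, 2.8], [60, 16, 42, 5, 2.8], [60, 16, 42, 5, 2.8]]]}}

```text
time_s: 2.65
eef_pos: [0.4399, -0.1376, 0.3038]
tool_rot: [-1.571, -0.001, -0.617]
ft_force: [1.4, 0.3, -0.3]
grip_width: 0.06
```

Emit:
{"name": "step_arm", "arguments": {"motion": [[[60, 16, 42, 5, 2.8], [60, 16, 42, 5, 2.8], [60, 16, 42, 5, 2.8], [60, 16, 42, 5, 2.8], [60, 12, 40, 5, 2.2]]]}}

```text
time_s: 3.28
eef_pos: [0.516, 0.0706, 0.3286]
tool_rot: [-1.571, -0.001, -0.383]
ft_force: [0.2, -0.4, -0.0]
grip_width: 0.0603
```

Emit:
{"name": "step_arm", "arguments": {"motion": [[[60, 0, 0, 0, 0], [60, 0, 0, 0, 0]]]}}

```text
time_s: 3.52
eef_pos: [0.5154, 0.0688, 0.3281]
tool_rot: [-1.571, 0.0, -0.384]
ft_force: [-0.1, -1.0, -0.6]
grip_width: 0.06
```

```bash
cat >> h.py <<'E'
def rect(nm,P,c,rad,z0,z1):
    m=(np.hypot(P[...,0]-c[0],P[...,1]-c[1])<rad)&(P[...,2]>z0)&(P[...,2]<z1); Q=P[m]
    if len(Q)<3: print(nm,len(Q));return
    lo,hi=np.percentile(Q,1,0),np.percentile(Q,99,0)
    q=cv2.minAreaRect((Q[:,:2]*1000).astype(np.float32)); print(nm,len(Q),"z",np.median(Q[:,2]).round(4),"mean",Q.mean(0).round(4),"rect",np.round(q[0],1),np.round(q[1],1),round(q[2],1))
    return Q
E
python3 - <<'E'
from h import *
np.set_printoptions(precision=4,suppress=True)
o=r.get_obs(); print(o["time_s"],o["eef_pos"],o["tool_rot"],o["ft_force"])
p=r.read_camera("wrist"); save(p,"w1"); W=cloud(p); print(p["fovy"],-p["R"].T@p["t"],p["R"][2])
c=(.515,.072)
rect("fin",W,c,.05,.085,.1); rect("bridge",W,c,.05,.05,.062); rect("base",W,c,.13,.006,.0135); rect("all",W,c,.13,.006,.12)
for t in ["bed","guide_grip","guide_mouth"]:
    for d in r.spot_in(p,t)[:2]: X=w(p,d["xyz"]); print(t,d["conf"],X,proj(p,X))
E
```

```text
3.525 [0.5154 0.0688 0.3281] [-1.5714  0.0002 -0.3842] [-0.0545 -0.9568 -0.5612]
65.13623475364896 [0.5467 0.1451 0.449 ] [-0.1205 -0.2979 -0.947 ]
fin 294 z 0.094 mean [0.5149 0.0748 0.0938] rect [514.8  74.2] [34.9 10. ] 68.1
bridge 702 z 0.0561 mean [0.5161 0.0774 0.056 ] rect [517.2  80.6] [59.4 44.7] 68.4
base 2297 z 0.0103 mean [0.5153 0.0769 0.0103] rect [514.7  73.7] [ 83.8 100.2] 68.7
all 5903 z 0.0221 mean [0.5096 0.0618 0.0283] rect [503.5  45.1] [145.1 100.2] 68.7
guide_grip 0.85 [0.5084 0.0693 0.0206] [279.7848 165.8757]
guide_grip 0.43 [ 0.5696 -0.3047  0.1097] [421.6458 409.3888]
guide_mouth 0.92 [0.5142 0.0639 0.0232] [285.4051 168.3893]
```

View pics/w1.png

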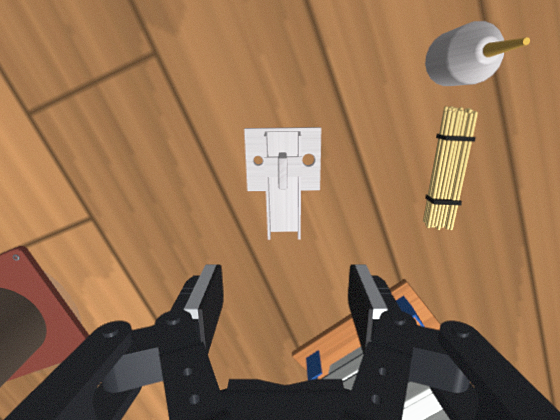

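The wrist view shows the guide at (283,170), its small hole on the left (+y) and the chute pointing down. The measured sizes match the spec. Next I measure the pegs.

Emit:
{"name": "step_arm", "arguments": {"motion": [[[60, 0, 52, 10, 3.2], [60, 0, 52, 10, 3.2], [60, 0, 52, 10, 3.2], [60, 0, 52, 10, 3.2], [60, 0, 0, 0, 0]]]}}

```text
time_s: 4.35
eef_pos: [0.5154, 0.2794, 0.369]
tool_rot: [-1.569, -0.001, -0.158]
ft_force: [0.1, -0.2, 0.8]
grip_width: 0.06
```

Emit:
{"name": "step_arm", "arguments": {"motion": [[[60, 0, 0, 0, 0]]]}}

```text
time_s: 4.47
eef_pos: [0.5156, 0.2762, 0.3679]
tool_rot: [-1.572, 0.0, -0.162]
ft_force: [-0.4, -1.0, -1.3]
grip_width: 0.0602
```

```bash
python3 - <<'E'
from h import *
np.set_printoptions(precision=4,suppress=True)
o=r.get_obs(); print(o["time_s"],o["eef_pos"],o["tool_rot"])
p=r.read_camera("wrist"); save(p,"w2"); W=cloud(p)
rect("bed",W,(.5275,.355),.14,.124,.136)
for c in [(.494,.360),(.561,.350)]:
    for z in [(.136,.153),(.145,.153)]: 
        Q=rect("peg",W,c,.02,*z)
        if Q is not None: print("  pix",proj(p,Q.mean(0)), Q[:,2].max())
for t in ["bed","machine"]:
    for d in r.spot_in(p,t)[:2]: X=w(p,d["xyz"]); print(t,d["conf"],X,proj(p,X))
E
```

```text
4.475 [0.5156 0.2762 0.3679] [-1.5717  0.0004 -0.1618]
bed 21105 z 0.1303 mean [0.5287 0.3834 0.1303] rect [528.4 379.3] [138.6 151. ] 81.6
peg 87 z 0.1479 mean [0.4922 0.3604 0.1477] rect [491.8 360.3] [8.6 9.1] 80.8
  pix [247.6994 101.4292] 0.15187252148350058
peg 74 z 0.1485 mean [0.4918 0.3604 0.1486] rect [491.6 360.5] [9.  8.4] 15.0
  pix [247.204  101.4773] 0.15187252148350058
peg 164 z 0.1495 mean [0.5584 0.3507 0.1487] rect [558.5 350.8] [13.3 13.1] 83.4
  pix [315.5765 100.2345] 0.1525195816409088
peg 155 z 0.1496 mean [0.5586 0.3506 0.1492] rect [558.8 350.7] [13.1 12.9] 55.4
  pix [315.8159 100.3536] 0.1525195816409088
bed 0.9 [0.5248 0.3858 0.1332] [276.2821  69.4292]
```

View pics/w2.png

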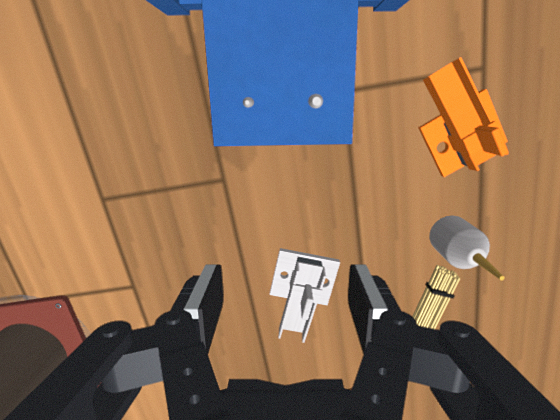

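The wrist view shows the small peg at (248,101) on the left and the large peg at (316,100). They are 67.6 mm apart, which fits the spec. Bed: (525.1, 355.5), yaw 81.65°. Now I grasp the guide.

Emit:
{"name": "step_arm", "arguments": {"motion": [[[55, 0, -50, -20, -3], [55, 0, -50, -20, -3], [55, 0, -50, -20, -3], [55, -1, -52, -20, -3.1], [55, 0, 0, -40, 0]]]}}

```text
time_s: 5.25
eef_pos: [0.5156, 0.0705, 0.2494]
tool_rot: [-1.57, -0.004, -0.38]
ft_force: [0.1, -0.1, -0.2]
grip_width: 0.055
```

Emit:
{"name": "step_arm", "arguments": {"motion": [[[45, 0, 0, -45, 0], [42, 0, 0, -40, 0], [40, 0, 0, 0, 0]]]}}

```text
time_s: 5.62
eef_pos: [0.5116, 0.0739, 0.1599]
tool_rot: [-1.574, 0.007, -0.374]
ft_force: [0.1, -0.0, 0.9]
grip_width: 0.04
```

```bash
python3 - <<'E'
from h import *
np.set_printoptions(precision=4,suppress=True)
o=r.get_obs(); print(o["time_s"],o["eef_pos"],np.degrees(o["tool_rot"]),o["grip_width"])
p=r.read_camera("wrist"); W=cloud(p)
c=(.515,.074)
rect("fin",W,c,.04,.085,.1); rect("base",W,c,.08,.006,.0135)
E
```

```text
5.625 [0.5116 0.0739 0.1599] [-90.1614   0.4054 -21.4393] 0.03999233073968054
fin 900 z 0.0941 mean [0.5151 0.0755 0.0938] rect [514.5  74. ] [36.3  9.6] 68.9
base 5163 z 0.0103 mean [0.5157 0.0792 0.0103] rect [514.5  73.9] [ 84.  100.3] 68.9
```

Emit:
{"name": "step_arm", "arguments": {"motion": [[[40, 1, 0, -25, 0.3], [40, 0, 0, 0, 0], [40, 0, 0, 0, 0]]]}}

```text
time_s: 6.05
eef_pos: [0.5168, 0.0749, 0.1405]
tool_rot: [-1.57, -0.003, -0.367]
ft_force: [0.4, 0.8, -0.1]
grip_width: 0.0398
```

Emit:
{"name": "step_arm", "arguments": {"motion": [[[40, -1, -1, -20, 0], [36, 0, 0, -20, 0], [34, 0, 0, -12, 0], [34, 0, 0, 0, 0]]]}}

```text
time_s: 6.55
eef_pos: [0.5145, 0.074, 0.0864]
tool_rot: [-1.571, 0.001, -0.367]
ft_force: [0.4, 0.9, 0.1]
grip_width: 0.034
```

Emit:
{"name": "step_arm", "arguments": {"motion": [[[0, 0, 0, 0, 0], [0, 0, 0, 0, 0], [0, 0, 0, 0, 0], [0, 0, 0, 0, 0]]], "force": 80}}

```text
time_s: 7.05
eef_pos: [0.5148, 0.0742, 0.087]
tool_rot: [-1.57, -0.0, -0.367]
ft_force: [-4.0, 2.4, 6.8]
grip_width: 0.009
```

Emit:
{"name": "step_arm", "arguments": {"motion": [[[0, 0, 0, 20, 0], [0, 0, 0, 50, 0], [0, 0, 0, 50, 0], [0, 0, 0, 50, 0], [0, 0, 30, 5, 2]]]}}

```text
time_s: 7.68
eef_pos: [0.5172, 0.1029, 0.2659]
tool_rot: [-1.569, -0.008, -0.334]
ft_force: [0.3, 0.1, -4.9]
grip_width: 0.0084
```

Emit:
{"name": "step_arm", "arguments": {"motion": [[[0, 2, 50, 0, 2.2], [0, 2, 50, 0, 2.2], [0, 2, 50, 0, 2.2], [0, 2, 50, 0, 2.2], [0, 2, 41, 0, 1.2]]]}}

```text
time_s: 8.3
eef_pos: [0.524, 0.3467, 0.2599]
tool_rot: [-1.572, 0.001, -0.156]
ft_force: [-0.3, -0.1, -5.1]
grip_width: 0.0089
```

Emit:
{"name": "step_arm", "arguments": {"motion": [[[0, 0.4, 10, 0, 1], [0, 0, 0, 0, 0], [0, 0, 0, 0, 0]]]}}

```text
time_s: 8.68
eef_pos: [0.5251, 0.3537, 0.2608]
tool_rot: [-1.572, 0.001, -0.141]
ft_force: [0.1, -0.1, -4.9]
grip_width: 0.009
```

```bash
python3 - <<'E'
from h import *
np.set_printoptions(precision=4,suppress=True)
o=r.get_obs(); print(o["time_s"],o["eef_pos"],np.degrees(o["tool_rot"]),o["grip_width"],o["ft_force"])
p=r.read_camera("wrist"); save(p,"w3"); W=cloud(p)
c=(.525,.3555)
rect("fin",W,c,.04,.25,.28); rect("base",W,c,.08,.172,.185); rect("bed",W,c,.14,.124,.136)
P=rect("chute",W,c,.14,.185,.24)
E
```

```text
8.675 [0.5251 0.3537 0.2608] [-90.0654   0.0302  -8.1003] 0.00902054853934023 [ 0.0641 -0.0857 -4.8773]
fin 4645 z 0.2678 mean [0.5264 0.3596 0.2666] rect [528.3 356.2] [34.5 36.4] 27.7
base 8140 z 0.1839 mean [0.5274 0.3613 0.1835] rect [525.  352.6] [ 84.9 100.5] 81.8
bed 25886 z 0.1303 mean [0.5342 0.4186 0.1303] rect [529.8 388.5] [157.3 168.1] 81.7
chute 9183 z 0.2081 mean [0.5279 0.3735 0.2117] rect [526.7 365. ] [225.8  99.2] 81.9
```

View pics/w3.png

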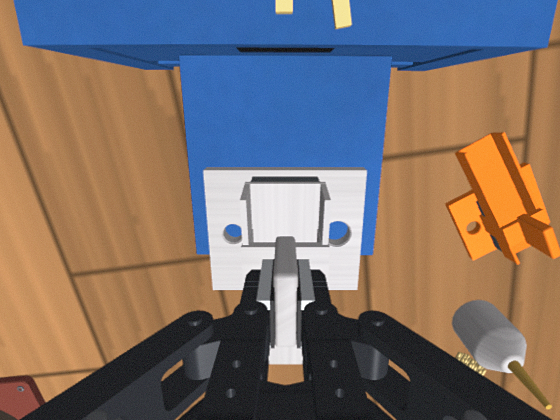

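The guide is held level over the bed at (285,230), aligned in yaw, and its plate centre is about 2.5 mm short in y. I correct that and descend.

Emit:
{"name": "step_arm", "arguments": {"motion": [[[0, 0, 2.5, -10, 0], [0, 0, 0, -8, 0], [0, 0, 0, 0, 0], [0, 0, 0, 0, 0]]]}}

```text
time_s: 9.22
eef_pos: [0.525, 0.3574, 0.2432]
tool_rot: [-1.571, 0.0, -0.14]
ft_force: [-0.5, 0.2, -5.1]
grip_width: 0.0086
```

```bash
python3 - <<'E'
from h import *
o=r.get_obs(); print(o["time_s"],o["eef_pos"],np.degrees(o["tool_rot"]),o["ft_force"])
p=r.read_camera("wrist"); W=cloud(p)
c=(.525,.3555)
rect("base",W,c,.08,.156,.171)
E
```

```text
9.225 [0.52498791 0.35743411 0.24319817] [-9.00078355e+01  9.20096200e-03 -8.03313642e+00] [-0.45423707  0.23678468 -5.10883833]
base 8810 z 0.1665 mean [0.5257 0.3654 0.1661] rect [525.2 356.4] [ 85.  100.9] 82.0
```

Emit:
{"name": "step_arm", "arguments": {"motion": [[[0, 0, -0.6, -5, 0], [0, 0, 0, -4, 0], [0, 0, 0, -4, 0], [0, 0, 0, 0, 0]]]}}

```text
time_s: 9.78
eef_pos: [0.5247, 0.3568, 0.2296]
tool_rot: [-1.571, 0.001, -0.14]
ft_force: [0.9, -0.1, -3.7]
grip_width: 0.0089
```

Emit:
{"name": "step_arm", "arguments": {"motion": [[[0, 0, 0, -4, 0], [0, 0, 0, -4, 0], [0, 0, 0, -3, 0], [0, 0, 0, 0, 0]]]}}

```text
time_s: 10.28
eef_pos: [0.5248, 0.3568, 0.2188]
tool_rot: [-1.571, 0.001, -0.14]
ft_force: [-0.3, -0.5, -5.7]
grip_width: 0.0089
```

Emit:
{"name": "step_arm", "arguments": {"motion": [[[0, 0, 0, -2, 0], [0, 0, 0, -1, 0], [0, 0, 0, 0, 0]]]}}

```text
time_s: 10.65
eef_pos: [0.5251, 0.357, 0.2171]
tool_rot: [-1.57, -0.0, -0.14]
ft_force: [-2.9, -1.0, 1.5]
grip_width: 0.0082
```

Emit:
{"name": "step_arm", "arguments": {"motion": [[[0, 0, 0, -1, 0], [0, 0, 0, 0, 0]]]}}

```text
time_s: 10.9
eef_pos: [0.525, 0.3571, 0.2171]
tool_rot: [-1.57, -0.001, -0.14]
ft_force: [-6.0, -1.7, 6.4]
grip_width: 0.0086
```

Emit:
{"name": "step_arm", "arguments": {"motion": [[[34, 0, 0, 0, 0], [36, 0, 0, 0, 0], [36, 0, 0, 0, 0]]]}}

```text
time_s: 11.28
eef_pos: [0.5252, 0.357, 0.2153]
tool_rot: [-1.571, -0.0, -0.14]
ft_force: [-0.3, -0.7, -0.7]
grip_width: 0.0362
```

Emit:
{"name": "step_arm", "arguments": {"motion": [[[36, 0, 0, 20, 0], [36, 0, 0, 40, 0], [36, 0, 0, 50, 0], [36, 0, -10, 10, 0]]]}}

```text
time_s: 11.78
eef_pos: [0.5266, 0.3481, 0.3421]
tool_rot: [-1.565, -0.008, -0.139]
ft_force: [0.4, -0.2, 0.6]
grip_width: 0.036
```

```bash
python3 - <<'E'
from h import *
o=r.get_obs(); print(o["time_s"],o["eef_pos"],np.degrees(o["tool_rot"]),o["ft_force"])
p=r.read_camera("wrist"); W=cloud(p)
c=(.525,.3555)
rect("base",W,c,.08,.1345,.146);rect("fin",W,c,.04,.215,.235);rect("bed",W,c,.14,.124,.1345)
q=r.read_camera("top"); W=cloud(q); rect("top rim",W,(.54,-.29),.16,.157,.172)
rect("top fin",W,c,.04,.215,.235)
E
```

```text
11.775 [0.52658518 0.3480876  0.34214516] [-89.67934431  -0.45528265  -7.9752224 ] [ 0.41499343 -0.16765556  0.61703172]
base 4024 z 0.1403 mean [0.5258 0.3608 0.1403] rect [525.4 356.1] [ 84.4 100.4] 81.9
fin 593 z 0.2241 mean [0.5254 0.3579 0.2239] rect [525.5 356.7] [35.4  9.9] 81.9
bed 15314 z 0.1302 mean [0.5333 0.4134 0.1302] rect [529.6 388.3] [157.3 168.1] 81.6
top rim 738 z 0.1625 mean [ 0.5398 -0.291   0.1628] rect [ 538.9 -290.7] [180.2 140.5] 16.8
top fin 41 z 0.2235 mean [0.5261 0.3531 0.2228] rect [526.6 354.7] [36.2  9.4] 80.7
```

The guide is home: plate top minus bed is 10.1 mm, fin top is 94 mm above the bed, and yaw is 81.9° against 81.6°. Next, the stack.

Emit:
{"name": "step_arm", "arguments": {"motion": [[[36, -1, -48, 0, -4.6], [36, -2, -52, 0, -4.7], [36, -2, -52, 0, -4.7], [36, -2, -52, 0, -4.7], [36, -2, -52, 0, -4.7]]], "force": 20}}

```text
time_s: 12.5
eef_pos: [0.515, 0.0894, 0.3335]
tool_rot: [-1.572, 0.002, -0.551]
ft_force: [0.7, 0.2, 0.6]
grip_width: 0.0359
```

Emit:
{"name": "step_arm", "arguments": {"motion": [[[36, -2, -52, 0, -4.7], [36, -2, -52, 0, -4.7], [36, -2, -52, -5, -4.7], [36, -2, -52, -10, -4.7], [36, -2, -52, -10, -4.7]]]}}

```text
time_s: 13.12
eef_pos: [0.505, -0.1704, 0.3084]
tool_rot: [-1.572, 0.002, -0.962]
ft_force: [1.1, 0.7, -0.4]
grip_width: 0.0362
```

Emit:
{"name": "step_arm", "arguments": {"motion": [[[36, -2, -52, -10, -4.7], [36, -2, -52, -10, -4.7], [36, -2, -52, -5, -4.7], [36, -2, -46, 0, -4.2], [36, 0, 0, 0, 0]]]}}

```text
time_s: 13.75
eef_pos: [0.4964, -0.3734, 0.2827]
tool_rot: [-1.573, 0.003, -1.283]
ft_force: [-0.5, 0.5, -0.1]
grip_width: 0.036
```

Emit:
{"name": "step_arm", "arguments": {"motion": [[[36, 0, 0, 0, 0]]]}}

```text
time_s: 13.88
eef_pos: [0.4975, -0.3702, 0.2837]
tool_rot: [-1.572, 0.003, -1.278]
ft_force: [1.1, 0.3, 0.2]
grip_width: 0.036
```

```bash
python3 - <<'E'
from h import *
o=r.get_obs(); print(o["time_s"],o["eef_pos"],np.degrees(o["tool_rot"]),o["ft_force"])
p=r.read_camera("wrist"); save(p,"w4"); W=cloud(p)
Q=rect("rim",W,(.539,-.291),.16,.157,.172)
E
```

```text
13.875 [ 0.49749583 -0.37022031  0.28372682] [-90.05542174   0.16564453 -73.21928753] [1.05907137 0.27537662 0.19924427]
rim 13479 z 0.1632 mean [ 0.5351 -0.2866  0.1627] rect [ 534.6 -290.1] [171.5 140.8] 17.1
```

View pics/w4.png

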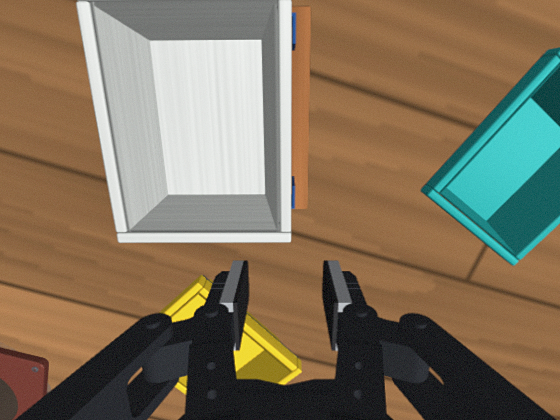

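The white tray fills (80–290, 0–240), with its rim corner below right near the jaws and the yellow look-alike below on the table. The jaw line is parallel to the long wall's normal. I descend for a shallow grip near the corner.

Emit:
{"name": "step_arm", "arguments": {"motion": [[[36, 0, 0, -40, 0.2], [36, 0, 0, -40, 0], [36, 0, 0, -20, 0], [36, 0, 0, -13, 0], [36, 0, 0, 0, 0]]]}}

```text
time_s: 14.55
eef_pos: [0.4981, -0.3707, 0.1722]
tool_rot: [-1.571, 0.001, -1.274]
ft_force: [-0.4, 0.9, 0.4]
grip_width: 0.0362
```

Emit:
{"name": "step_arm", "arguments": {"motion": [[[0, 0, 0, 0, 0], [0, 0, 0, 0, 0], [0, 0, 0, 0, 0], [0, 0, 0, 0, 0]]], "force": 25}}

```text
time_s: 15.05
eef_pos: [0.4986, -0.3707, 0.174]
tool_rot: [-1.569, -0.0, -1.274]
ft_force: [-1.6, 5.0, 6.6]
grip_width: 0.0124
```

Emit:
{"name": "step_arm", "arguments": {"motion": [[[0, 0, 0, 3, 0], [0, 0, 0, 3, 0], [0, 0, 0, 3, 0]]]}}

```text
time_s: 15.42
eef_pos: [0.4976, -0.3698, 0.1797]
tool_rot: [-1.571, 0.003, -1.274]
ft_force: [2.7, 5.7, -8.2]
grip_width: 0.0125
```

```bash
cat > t.py <<'E'
from h import *
import sys
o=r.get_obs(); print(o["time_s"],o["eef_pos"].round(4),np.degrees(o["tool_rot"]).round(2),o["ft_force"].round(1),o["grip_width"])
c=np.array([.5388,-.2897]); a=np.radians(17); t=np.array([np.cos(a),np.sin(a)]); n=np.array([-t[1],t[0]])
for cam in sys.argv[1:]:
    p=r.read_camera(cam); W=cloud(p); s=(W[...,:2]-c)@t; q=(W[...,:2]-c)@n; z=W[...,2]
    for nm,lo,hi in [("n-",-68,-63),("n+",62,68)]:
        out=[]
        for s0 in range(-85,86,17):
            m=(abs(s*1000-s0)<8)&(q*1000>lo)&(q*1000<hi)&(z>.12)&(z<.23)
            out.append((int(s0),int(m.sum()),round(float(np.percentile(z[m],70))*1000,1) if m.sum()>2 else None))
        print(cam,nm,out)
E
python3 t.py wrist scene top
```

```text
15.425 [ 0.4976 -0.3698  0.1797] [-90.03   0.19 -73.02] [ 2.7  5.7 -8.2] 0.012490347955921362
wrist n- [(-85, 222, 170.4), (-68, 296, 170.2), (-51, 372, 169.9), (-34, 415, 169.6), (-17, 448, 169.3), (0, 497, 168.9), (17, 559, 168.6), (34, 609, 168.4), (51, 443, 168.1), (68, 0, None), (85, 0, None)]
wrist n+ [(-85, 210, 167.3), (-68, 300, 167.3), (-51, 304, 166.8), (-34, 64, 166.7), (-17, 0, None), (0, 0, None), (17, 0, None), (34, 0, None), (51, 0, None), (68, 0, None), (85, 0, None)]
scene n- [(-85, 6, 170.7), (-68, 4, 170.4), (-51, 7, 170.3), (-34, 4, 170.9), (-17, 8, 169.9), (0, 7, 170.4), (17, 6, 169.6), (34, 8, 168.5), (51, 8, 170.2), (68, 8, 168.2), (85, 29, 159.4)]
scene n+ [(-85, 5, 168.8), (-68, 5, 169.5), (-51, 8, 168.3), (-34, 7, 167.6), (-17, 7, 166.5), (0, 6, 166.5), (17, 9, 167.0), (34, 10, 166.7), (51, 8, 165.0), (68, 10, 165.4), (85, 33, 153.6)]
top n- [(-85, 2, None), (-68, 0, None), (-51, 0, None), (-34, 0, None), (-17, 0, None), (0, 2, None), (17, 9, 169.7), (34, 7, 167.7), (51, 8, 167.8), (68, 9, 167.4), (85, 6, 167.2)]
top n+ [(-85, 0, None), (-68, 9, 167.8), (-51, 14, 164.4), (-34, 14, 162.5), (-17, 12, 164.2), (0, 14, 167.0), (17, 14, 163.1), (34, 15, 165.1), (51, 15, 164.3), (68, 14, 164.9), (85, 8, 163.1)]
```

Emit:
{"name": "step_arm", "arguments": {"motion": [[[0, 0, 0, 3, 0], [0, 0, 0, 3, 0], [0, 0, 0, 3, 0]]]}}

```text
time_s: 15.95
eef_pos: [0.4979, -0.3704, 0.1895]
tool_rot: [-1.571, 0.002, -1.274]
ft_force: [2.5, 5.5, -5.6]
grip_width: 0.0125
```

```bash
python3 t.py wrist scene
```

```text
15.95 [ 0.4979 -0.3704  0.1895] [-9.003e+01  9.000e-02 -7.299e+01] [ 2.5  5.5 -5.6] 0.012466261498221037
wrist n- [(-85, 249, 181.1), (-68, 325, 180.2), (-51, 362, 179.0), (-34, 385, 177.9), (-17, 410, 176.8), (0, 517, 175.5), (17, 551, 174.4), (34, 587, 173.3), (51, 452, 172.3), (68, 0, None), (85, 0, None)]
wrist n+ [(-85, 207, 176.1), (-68, 268, 175.2), (-51, 297, 173.9), (-34, 198, 173.0), (-17, 14, 171.4), (0, 0, None), (17, 0, None), (34, 0, None), (51, 0, None), (68, 0, None), (85, 0, None)]
scene n- [(-85, 2, None), (-68, 9, 181.7), (-51, 6, 180.1), (-34, 8, 178.6), (-17, 6, 178.8), (0, 9, 177.1), (17, 6, 175.6), (34, 8, 173.8), (51, 9, 172.3), (68, 7, 172.5), (85, 32, 160.0)]
scene n+ [(-85, 8, 175.8), (-68, 9, 175.0), (-51, 10, 175.4), (-34, 7, 173.6), (-17, 6, 174.1), (0, 7, 172.3), (17, 8, 170.6), (34, 11, 170.3), (51, 7, 168.2), (68, 9, 166.1), (85, 38, 153.2)]
```

Emit:
{"name": "step_arm", "arguments": {"motion": [[[0, 0, 0, 3, 0], [0, 0, 0, 3, 0], [0, 0, 0, 3, 0], [0, 0, 0, 3, 0]]]}}

```text
time_s: 16.55
eef_pos: [0.498, -0.3713, 0.2027]
tool_rot: [-1.571, -0.001, -1.274]
ft_force: [0.8, 3.1, -3.1]
grip_width: 0.0122
```

```bash
python3 t.py wrist scene; python3 -c "
from h import *
p=r.read_camera('scene'); a=p['pixels'][150:290,150:300]; cv2.imwrite('pics/s5.png',cv2.resize(a[:,:,::-1],None,fx=5,fy=4,interpolation=cv2.INTER_CUBIC))"
```

```text
16.55 [ 0.498  -0.3713  0.2027] [-9.001e+01 -4.000e-02 -7.302e+01] [ 0.8  3.1 -3.1] 0.012201613601946673
wrist n- [(-85, 272, 194.6), (-68, 313, 193.2), (-51, 340, 191.2), (-34, 348, 189.5), (-17, 401, 187.7), (0, 433, 186.0), (17, 469, 184.2), (34, 521, 182.4), (51, 447, 180.8), (68, 0, None), (85, 0, None)]
wrist n+ [(-85, 168, 183.8), (-68, 212, 182.3), (-51, 233, 180.6), (-34, 264, 178.8), (-17, 253, 177.1), (0, 74, 175.7), (17, 0, None), (34, 0, None), (51, 0, None), (68, 0, None), (85, 0, None)]
scene n- [(-85, 4, 195.0), (-68, 8, 193.8), (-51, 7, 193.1), (-34, 6, 191.0), (-17, 7, 188.7), (0, 8, 187.1), (17, 8, 186.0), (34, 6, 184.3), (51, 11, 182.7), (68, 12, 180.9), (85, 35, 165.3)]
scene n+ [(-85, 8, 185.4), (-68, 12, 183.4), (-51, 10, 182.0), (-34, 7, 178.5), (-17, 8, 177.7), (0, 10, 176.6), (17, 13, 173.5), (34, 15, 173.0), (51, 12, 171.1), (68, 11, 167.5), (85, 39, 154.8)]
```

View pics/s5.png

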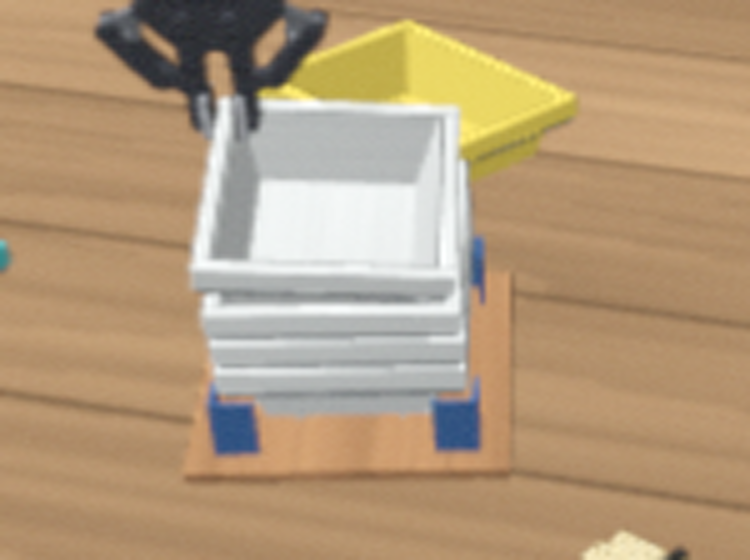

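The crop shows the top tray tilted: its held far-left corner is up about 31 mm, and the opposite corner (450,285) still sits in the tray below, which stays nested. Now I lift it off.

Emit:
{"name": "step_arm", "arguments": {"motion": [[[0, 0, 0, 4, 0], [0, 0, 0, 6, 0], [0, 0, 0, 8, 0], [0, 0, 0, 10, 0], [0, 0, 0, 10, 0]]], "force": 40}}

```text
time_s: 17.32
eef_pos: [0.4981, -0.3714, 0.2414]
tool_rot: [-1.57, -0.001, -1.275]
ft_force: [-0.1, 0.0, -2.4]
grip_width: 0.0115
```

```bash
python3 - <<'E'
from h import *
o=r.get_obs(); print(o["eef_pos"],o["ft_force"],o["wrist_torque"],o["grip_width"])
p=r.read_camera('scene'); a=p['pixels'][100:290,130:300]; cv2.imwrite('pics/s6.png',cv2.resize(a[:,:,::-1],None,fx=4,fy=3,interpolation=cv2.INTER_CUBIC))
W=cloud(p); c=np.array([.5388,-.2897]); a=np.radians(17); t=np.array([np.cos(a),np.sin(a)]); n=np.array([-t[1],t[0]])
for s,q in [(85,-66),(85,66),(-85,66),(-85,-66)]:
    e=c+.001*(s*t+q*n); m=(np.hypot(*(W[...,:2]-e).transpose(2,0,1))<.012)&(W[...,2]>.15); print(s,q,np.sort((W[m][:,2]*1000).round())[-25:])
E
```

```text
[ 0.49814087 -0.37135126  0.24144534] [-0.12911387  0.04034724 -2.39328504] [-0.18927161  0.1008783  -0.01199503] 0.011510053726803346
85 -66 [214. 214. 214. 214. 214. 214. 215. 215. 215. 215. 215. 216. 216. 216.
 216. 216. 216. 217. 217. 217. 218. 218. 219. 219. 219.]
85 66 [197. 198. 198. 199. 200. 201. 202. 202. 203. 203. 203. 204. 204. 205.
 205. 205. 205. 205. 205. 205. 206. 206. 206. 207. 208.]
-85 66 [221. 222. 222. 222. 223. 224. 580. 585. 585. 599. 620. 620. 620. 621.
 621. 621. 622. 622. 622. 623. 623. 623. 623. 624. 624.]
-85 -66 [230. 231. 233. 233. 233. 233. 234. 234. 591. 592. 593. 593. 593. 593.
 594. 594. 595. 595. 595. 595. 595. 595. 595. 596.]
```

View pics/s6.png

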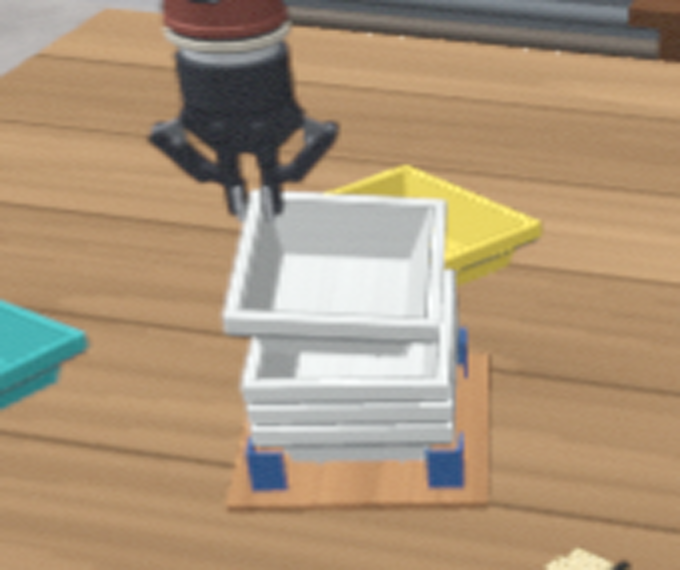

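The crop shows the tray hanging free in the gripper, tilted, with the next tray still nested in the stack. I'll set it down on free table to level it and then take a central grip.

Emit:
{"name": "step_arm", "arguments": {"motion": [[[0, 0, 0, 10, 0], [0, 0, 0, 20, 0], [0, 0, 0, 20, 0], [0, 0, 0, 15, 0], [0, 0, 0, 5, 0]]], "force": 80}}

```text
time_s: 18.0
eef_pos: [0.4985, -0.3715, 0.3124]
tool_rot: [-1.569, -0.002, -1.275]
ft_force: [0.2, -0.3, -2.2]
grip_width: 0.0099
```

Emit:
{"name": "step_arm", "arguments": {"motion": [[[0, -5, 20, 0, -1.4], [0, -8, 38, 0, -2.7], [0, -9, 40, 0, -2.8], [0, -9, 40, 0, -2.8], [0, -9, 40, 0, -2.8]]]}}

```text
time_s: 18.62
eef_pos: [0.4573, -0.1917, 0.3098]
tool_rot: [-1.571, 0.001, -1.495]
ft_force: [-0.2, -0.1, -2.8]
grip_width: 0.01
```

Emit:
{"name": "step_arm", "arguments": {"motion": [[[0, -9, 40, 0, -2.8], [0, -9, 40, 0, -2.8], [0, -9, 40, 0, -2.8], [0, -8, 40, -5, -2.8], [0, -4, 27, -10, -1.7]]]}}

```text
time_s: 19.25
eef_pos: [0.4184, -0.0045, 0.2953]
tool_rot: [-1.57, 0.0, -1.718]
ft_force: [0.4, -0.9, -1.9]
grip_width: 0.0099
```

Emit:
{"name": "step_arm", "arguments": {"motion": [[[0, 0, 0, -30, 0], [0, 0, 0, -40, 0], [0, 0, 0, -40, 0], [0, 0, 0, -40, 0], [0, 0, 0, 0, 0]]]}}

```text
time_s: 19.88
eef_pos: [0.4157, -0.0054, 0.1421]
tool_rot: [-1.579, 0.0, -1.718]
ft_force: [-0.9, 0.5, -2.8]
grip_width: 0.0099
```

```bash
python3 - <<'E'
from h import *
o=r.get_obs(); print(o["eef_pos"],o["tool_rot"],o["ft_force"],o["wrist_torque"],o["grip_width"])
p=r.read_camera('scene'); a=p['pixels'][100:320,180:400]; cv2.imwrite('pics/s7.png',cv2.resize(a[:,:,::-1],None,fx=3,fy=2.5,interpolation=cv2.INTER_CUBIC))
E
```

```text
[ 0.41574612 -0.00540279  0.14209348] [-1.57924163e+00  4.87906000e-04 -1.71786448e+00] [-0.94526956  0.45210677 -2.75612099] [-0.1377022   0.16676999 -0.02819704] 0.00986088211956952
```

View pics/s7.png

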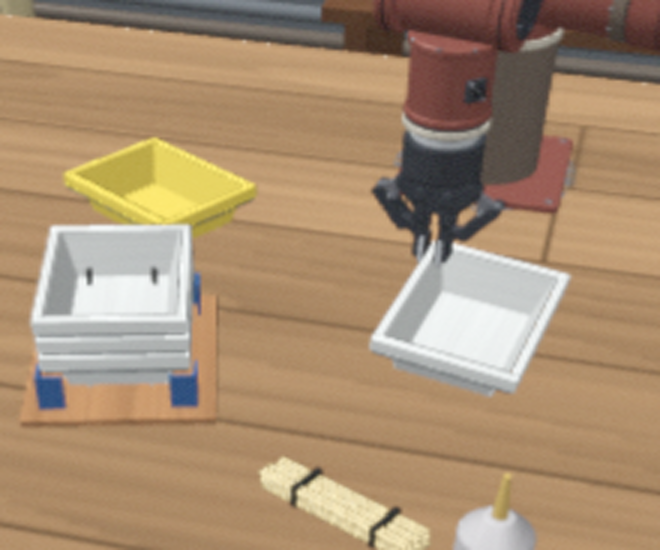

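The tray is held low over free table at (470,320) and the stack is intact on the left. I lower it to level.

Emit:
{"name": "step_arm", "arguments": {"motion": [[[0, 0, 0, -15, 0], [0, 0, 0, -15, 0], [0, 0, 0, 0, 0]]], "force": 20}}

```text
time_s: 20.3
eef_pos: [0.418, -0.0059, 0.1142]
tool_rot: [-1.573, 0.0, -1.718]
ft_force: [0.5, 0.2, -1.9]
grip_width: 0.0099
```

Emit:
{"name": "step_arm", "arguments": {"motion": [[[0, 0, 0, -5, 0], [0, 0, 0, -5, 0], [0, 0, 0, -5, 0], [0, 0, 0, -5, 0], [0, 0, 0, 0, 0]]]}}

```text
time_s: 20.92
eef_pos: [0.4195, -0.0063, 0.0957]
tool_rot: [-1.57, -0.0, -1.718]
ft_force: [-4.6, -1.9, 5.6]
grip_width: 0.0098
```

Emit:
{"name": "step_arm", "arguments": {"motion": [[[0, 0, 0, -4, 0], [0, 0, 0, -4, 0], [0, 0, 0, -3, 0], [0, 0, 0, 0, 0]]]}}

```text
time_s: 21.42
eef_pos: [0.4198, -0.007, 0.0856]
tool_rot: [-1.569, -0.001, -1.718]
ft_force: [-7.8, -4.9, 12.0]
grip_width: 0.0098
```

Emit:
{"name": "step_arm", "arguments": {"motion": [[[36, 0, 0, 0, 0], [36, 0, 0, 0, 0], [36, 0, 0, 0, 0]]]}}

```text
time_s: 21.8
eef_pos: [0.419, -0.0059, 0.0842]
tool_rot: [-1.571, 0.0, -1.718]
ft_force: [-0.1, 0.0, -0.1]
grip_width: 0.0364
```

Emit:
{"name": "step_arm", "arguments": {"motion": [[[36, 0, 0, 20, 0], [36, 0, 0, 40, 0], [36, 0, 0, 40, 0], [36, 0, 0, 20, 0], [36, 0, 0, 0, 0]]]}}

```text
time_s: 22.42
eef_pos: [0.4202, -0.0062, 0.2059]
tool_rot: [-1.567, -0.0, -1.718]
ft_force: [-0.3, -0.7, 0.2]
grip_width: 0.0361
```

```bash
python3 - <<'E'
from h import *
o=r.get_obs(); print(o["time_s"],o["eef_pos"],np.degrees(o["tool_rot"]),o["ft_force"],o["grip_width"])
for cam in ["wrist","top"]:
    p=r.read_camera(cam); W=cloud(p)
    rect(cam,W,(.49,.05),.16,.066,.082)
    if cam=="wrist": save(p,"w8")
rect("stack",W,(.539,-.29),.16,.13,.172)
E
```

```text
22.425 [ 0.42020701 -0.0062219   0.20587336] [-8.97732287e+01 -5.87965715e-03 -9.84203086e+01] [-0.28331126 -0.65533502  0.15201505] 0.036091641555842706
wrist 14030 z 0.0732 mean [0.4974 0.0481 0.0726] rect [488.8  46.4] [140.5 175. ] 81.4
top 289 z 0.0733 mean [0.5582 0.0329 0.0731] rect [543.3  36.2] [140.2  75.7] 80.8
stack 733 z 0.1364 mean [ 0.5393 -0.2926  0.1365] rect [ 539.5 -291.6] [180.1 140.9] 17.2
```

Emit:
{"name": "step_arm", "arguments": {"motion": [[[36, 31, -6, -20, 0], [36, 31, -5, -28, 0], [36, 0, 0, -40, 0], [36, 0, 0, -25, 0], [36, 0, 0, -15, 0]]]}}

```text
time_s: 23.15
eef_pos: [0.4787, -0.0166, 0.0731]
tool_rot: [-1.576, 0.0, -1.718]
ft_force: [0.3, 0.6, -0.0]
grip_width: 0.0362
```

Emit:
{"name": "step_arm", "arguments": {"motion": [[[36, 0, 0, 0, 0], [0, 0, 0, 0, 0], [0, 0, 0, 0, 0], [0, 0, 0, 0, 0], [0, 0, 0, 0, 0]]], "force": 90}}

```text
time_s: 23.78
eef_pos: [0.482, -0.0172, 0.0783]
tool_rot: [-1.568, 0.0, -1.718]
ft_force: [-2.8, -0.6, 6.0]
grip_width: 0.0122
```

Emit:
{"name": "step_arm", "arguments": {"motion": [[[0, 0, 0, 8, 0], [0, 0, 0, 16, 0], [0, 0, 0, 16, 0], [0, 0, 0, 0, 0], [0, 0, 0, 0, 0]]]}}

```text
time_s: 24.4
eef_pos: [0.4809, -0.0171, 0.1163]
tool_rot: [-1.571, -0.0, -1.718]
ft_force: [0.4, 0.4, -2.6]
grip_width: 0.0117
```

```bash
cat > lev.py <<'E'
from h import *
import sys
cx,cy,z0,z1=map(float,sys.argv[1:5])
o=r.get_obs(); print(o["time_s"],o["eef_pos"],np.degrees(o["tool_rot"]),o["ft_force"],o["wrist_torque"],o["grip_width"])
for cam in sys.argv[5:]:
    p=r.read_camera(cam); W=cloud(p)
    Q=rect(cam,W,(cx,cy),.16,z0,z1)
    A=np.c_[Q[:,:2]-[cx,cy],np.ones(len(Q))]
    k=np.ones(len(Q),bool)
    for _ in range(6):
        s=np.linalg.lstsq(A[k],Q[k,2],rcond=None)[0]; e=Q[:,2]-A@s; k=abs(e-np.median(e[k]))<.003
    print(cam,"slope deg x,y",np.degrees(s[:2]).round(2),"z mid",s[2].round(4),k.sum())
E
python3 lev.py .491 .046 .095 .125 wrist scene
```

```text
24.4 [ 0.4809016  -0.01707656  0.1163478 ] [-8.99895126e+01 -4.27719418e-03 -9.84234263e+01] [ 0.42158857  0.38796709 -2.5918948 ] [-0.20639406  0.09507459  0.04119035] 0.011678413297696363
wrist 31733 z 0.1096 mean [0.5242 0.0336 0.1082] rect [494.4  38.3] [153.4 169.4] 81.5
wrist slope deg x,y [-0.29 -2.12] z mid 0.1098 22496
scene 946 z 0.1074 mean [0.507  0.0442 0.1067] rect [489.2  38.9] [153.6 186.2] 81.7
scene slope deg x,y [-0.32 -1.75] z mid 0.1094 510
```

Emit:
{"name": "step_arm", "arguments": {"motion": [[[0, 0, 0, 0, 0], [0, 0, 0, 0, 0], [0, 0, 0, 0, 0], [0, 0, 0, 0, 0]]], "force": 120}}

```text
time_s: 25.0
eef_pos: [0.481, -0.017, 0.1162]
tool_rot: [-1.571, 0.0, -1.718]
ft_force: [0.4, -0.0, -2.0]
grip_width: 0.0107
```

```bash
python3 lev.py .491 .046 .102 .118 wrist scene
```

```text
25.0 [ 0.48095783 -0.01703999  0.11624428] [-9.00078173e+01  5.83862178e-04 -9.84225795e+01] [ 0.38371335 -0.02414474 -2.04336275] [-0.1229221   0.03884249  0.04526978] 0.010685766517814783
wrist 24955 z 0.1099 mean [0.5279 0.025  0.1094] rect [494.4  38.4] [152.4 170.7] 81.0
wrist slope deg x,y [-0.4  -2.59] z mid 0.1091 22432
scene 697 z 0.1081 mean [0.5079 0.0457 0.1082] rect [489.7  39.3] [152.5 186.2] 81.7
scene slope deg x,y [-0.32 -2.16] z mid 0.1093 506
```

Emit:
{"name": "step_arm", "arguments": {"motion": [[[0, 0, 0, -20, 0], [0, 0, 0, -17, 0], [0, 0, 0, -4, 0], [36, 0, 0, 0, 0], [36, 0, 0, 0, 0]]]}}

```text
time_s: 25.72
eef_pos: [0.4812, -0.0171, 0.0752]
tool_rot: [-1.57, 0.0, -1.718]
ft_force: [1.1, 1.1, 0.9]
grip_width: 0.0359
```

Emit:
{"name": "step_arm", "arguments": {"motion": [[[36, 0, 0, -3, 0], [36, 0, 0, 0, 0], [0, 0, 0, 0, 0], [0, 0, 0, 0, 0], [0, 0, 0, 0, 0]]]}}

```text
time_s: 26.35
eef_pos: [0.4812, -0.0171, 0.0736]
tool_rot: [-1.571, 0.0, -1.718]
ft_force: [-5.4, -0.4, 11.6]
grip_width: 0.0121
```

Emit:
{"name": "step_arm", "arguments": {"motion": [[[0, 0, 0, 0, 0], [0, 0, 0, 0, 0], [0, 0, 0, 0, 0], [0, 0, 0, 0, 0]]]}}

```text
time_s: 26.85
eef_pos: [0.4812, -0.0171, 0.0736]
tool_rot: [-1.571, 0.0, -1.718]
ft_force: [-5.8, -1.0, 11.2]
grip_width: 0.0122
```

```bash
python3 lev.py .491 .046 .065 .081 wrist scene
```

```text
26.85 [ 0.48115503 -0.01709558  0.07359018] [-9.00106042e+01  1.72437158e-02 -9.84288581e+01] [-5.81515466 -1.00320043 11.15963669] [0.84090333 0.86710835 0.17931103] 0.012174009730822407
wrist 26539 z 0.0739 mean [0.5282 0.0211 0.0732] rect [496.   37.6] [152.8 168. ] 81.8
wrist slope deg x,y [-0.04 -0.96] z mid 0.0736 22284
scene 736 z 0.073 mean [0.5097 0.0471 0.0724] rect [490.1  38.5] [153.2 187.6] 82.1
scene slope deg x,y [ 0.01 -0.71] z mid 0.0737 495
```

Emit:
{"name": "step_arm", "arguments": {"motion": [[[0, 0, 0, 8, 0], [0, 0, 0, 16, 0], [0, 0, 0, 16, 0], [0, 0, 0, 0, 0], [0, 0, 0, 0, 0]]]}}

```text
time_s: 27.58
eef_pos: [0.4809, -0.0171, 0.1123]
tool_rot: [-1.571, -0.0, -1.718]
ft_force: [-0.3, 0.7, -3.2]
grip_width: 0.012
```

```bash
python3 lev.py .491 .046 .105 .121 wrist scene
```

```text
27.575 [ 0.48088086 -0.01706844  0.11228565] [-8.99925384e+01 -1.97002100e-03 -9.84273790e+01] [-0.30881559  0.73737645 -3.2305023 ] [-0.15346896  0.06299496  0.0214337 ] 0.012000425331541649
wrist 24525 z 0.1117 mean [0.5301 0.0169 0.1114] rect [496.1  37.9] [153.  168.3] 81.4
wrist slope deg x,y [-0.25 -2.45] z mid 0.1105 22695
scene 641 z 0.1095 mean [0.5091 0.0441 0.11  ] rect [489.9  39.3] [152.9 184. ] 82.0
scene slope deg x,y [-0.29 -2.15] z mid 0.1103 511
```

Emit:
{"name": "step_arm", "arguments": {"motion": [[[0, 0, 0, 0, 0], [0, 0, 0, 0, 0], [0, 0, 0, 0, 0], [0, 0, 0, 0, 0], [0, 0, 0, 0, 0]]]}}

```text
time_s: 28.3
eef_pos: [0.481, -0.0171, 0.1123]
tool_rot: [-1.571, 0.0, -1.718]
ft_force: [-0.1, -0.1, -1.9]
grip_width: 0.0114
```

```bash
python3 lev.py .491 .046 .105 .121 wrist scene
```

```text
28.3 [ 0.48098777 -0.01706322  0.11229929] [-9.00008655e+01  1.49164140e-03 -9.84255838e+01] [-0.07402934 -0.05113162 -1.90482295] [-0.13399828  0.00142207  0.02403728] 0.011429739341011796
wrist 24529 z 0.1117 mean [0.5302 0.017  0.1114] rect [496.1  37.7] [152.8 168.7] 81.2
wrist slope deg x,y [-0.26 -2.46] z mid 0.1105 22710
scene 650 z 0.1098 mean [0.5096 0.0442 0.1103] rect [491.   39.2] [152.5 186.8] 81.6
scene slope deg x,y [-0.26 -2.06] z mid 0.1105 510
```

The tray is level within about 1.6° after allowing for the fit's bias on the table, and it isn't creeping. I'll bring it in lengthwise under the chute, since the sticks are 160 mm long.

Emit:
{"name": "step_arm", "arguments": {"motion": [[[0, 10, 5, 4, 8], [0, 10, 7, 4, 9.2], [0, 10, 7, 4, 9.2], [0, 10, 7, 0, 9.2], [0, 10, 7, 0, 9.2]]]}}

```text
time_s: 29.02
eef_pos: [0.5314, 0.0162, 0.1244]
tool_rot: [-1.571, -0.0, -0.931]
ft_force: [-0.2, 0.2, -2.5]
grip_width: 0.012
```

Emit:
{"name": "step_arm", "arguments": {"motion": [[[0, 10, 7, 0, 9.2], [0, 10, 7, 0, 9.2], [0, 8, 7, 0, 9.2], [0, 8, 7, 0, 9.2], [0, 2, 4, 0, 8.4]]]}}

```text
time_s: 29.65
eef_pos: [0.5695, 0.0483, 0.1243]
tool_rot: [-1.571, -0.0, -0.142]
ft_force: [-0.1, -0.3, -2.8]
grip_width: 0.0116
```

Emit:
{"name": "step_arm", "arguments": {"motion": [[[0, 0, 20, 0, 0], [0, 0, 30, 0, 0], [0, 0, 30, 0, 0], [0, 0, 20, 0, 0], [0, 0, 0, 0, 0]]]}}

```text
time_s: 30.28
eef_pos: [0.5687, 0.1496, 0.1242]
tool_rot: [-1.571, 0.0, -0.146]
ft_force: [-0.8, -0.3, -2.5]
grip_width: 0.012
```

```bash
python3 lev.py .504 .152 .111 .132 wrist scene top
```

```text
30.275 [0.56868811 0.14964505 0.12423042] [-8.99924226e+01  6.20221596e-03 -8.36522889e+00] [-0.75486035 -0.27733686 -2.51454087] [-0.0178469  -0.12664273  0.02706812] 0.011973966995581392
wrist 28842 z 0.123 mean [0.5262 0.1946 0.1219] rect [513.6 164.1] [168.4 153.5] 81.6
wrist slope deg x,y [ 2.41 -0.29] z mid 0.1225 22670
scene 948 z 0.1211 mean [0.5278 0.1584 0.1204] rect [513.6 156.7] [179.2 155.4] 82.0
scene slope deg x,y [ 1.82 -0.33] z mid 0.1224 554
top 440 z 0.1214 mean [0.5104 0.133  0.1211] rect [508.2 156.6] [184.4 139.5] 81.5
top slope deg x,y [ 1.04 -0.48] z mid 0.1213 238
```

Emit:
{"name": "step_arm", "arguments": {"motion": [[[0, 0, 18, 1, 0], [0, 0, 18, 0, 0], [0, 0, 12, 0, 0], [0, 0, 6, 0, 0], [0, 0, 0, 0, 0]]]}}

```text
time_s: 31.05
eef_pos: [0.5688, 0.2024, 0.1252]
tool_rot: [-1.571, 0.0, -0.146]
ft_force: [0.3, -1.1, -3.1]
grip_width: 0.0114
```

Emit:
{"name": "step_arm", "arguments": {"motion": [[[0, 0, 0, 0, 0], [0, 0, 0, 0, 0]]]}}

```text
time_s: 31.3
eef_pos: [0.569, 0.2015, 0.1253]
tool_rot: [-1.571, 0.0, -0.148]
ft_force: [-0.3, 1.3, -2.9]
grip_width: 0.0116
```

```bash
python3 lev.py .504 .206 .113 .1285 wrist scene top; python3 - <<'E'
from h import *
p=r.read_camera('wrist'); q=r.read_camera('scene')
cv2.imwrite('pics/f.png',np.hstack([cv2.resize(p['pixels'],(400,300)),cv2.resize(q['pixels'][120:360,240:560],(400,300))])[:,:,::-1])
c=(.5254,.356)
W=cloud(p); rect("fin",W,c,.04,.215,.235); rect("plate",W,c,.08,.1345,.146)
b=np.array([.5254,.356]); ex=np.array([.145,.989]); ey=np.array([-.989,.145])
for P,nm in [(p,"wrist"),(q,"scene")]:
    W=cloud(P); u=(W[...,:2]-b)@ex; v=(W[...,:2]-b)@ey; z=W[...,2]
    m=(abs(v)<.06)&(z>.112)&(z<.1275)&(u<-.04)&(u>-.30); print(nm,"rim u pct",np.percentile(u[m],[.5,99.5]).round(4),"v",np.percentile(v[m],[.5,99.5]).round(4))
    m=(abs(v)<.03)&(z>.138)&(z<.18)&(u<-.05)&(u>-.2); print(nm,"chute u min",np.percentile(u[m],1).round(4) if m.sum() else None, np.percentile(v[m],[2,98]).round(4) if m.sum() else None)
W=cloud(r.read_camera("top")); rect("stack",W,(.539,-.29),.16,.13,.172)
E
```

```text
31.3 [0.56902371 0.20149533 0.12528017] [-9.00086167e+01  4.10077108e-03 -8.45751887e+00] [-0.27867712  1.26570703 -2.90845913] [-0.06178907 -0.1065117  -0.00138211] 0.011597530282581665
wrist 23266 z 0.1247 mean [0.5347 0.2398 0.1233] rect [519.2 228.5] [195.9 149. ] 75.5
wrist slope deg x,y [ 2.45 -0.36] z mid 0.1234 18795
scene 905 z 0.1224 mean [0.5426 0.2161 0.1219] rect [521.6 235. ] [240.  155.9] 78.2
scene slope deg x,y [ 1.99 -0.61] z mid 0.123 521
top 358 z 0.1224 mean [0.5097 0.1673 0.1219] rect [509.2 218.3] [201.4 140.1] 81.8
top slope deg x,y [ 1.91 -0.43] z mid 0.1235 212
fin 0
plate 2560 z 0.1401 mean [0.5525 0.3116 0.1397] rect [549.2 295.8] [38.4 35.5] 81.6
wrist rim u pct [-0.2222 -0.0455] v [-0.0599  0.0598]
wrist chute u min -0.1541 [-0.0287  0.0186]
scene rim u pct [-0.2359 -0.0413] v [-0.0598  0.0596]
scene chute u min -0.1018 [-0.0244  0.0238]
stack 726 z 0.1369 mean [ 0.5402 -0.293   0.137 ] rect [ 539.5 -291.6] [180.5 140.7] 17.0
```

View pics/f.png

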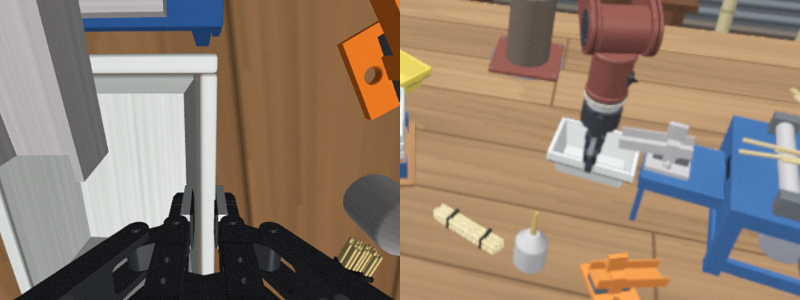

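Emit:
{"name": "step_arm", "arguments": {"motion": [[[0, 0, 0, 0, 0], [0, 0, 0, 0, 0], [0, 0, 0, 0, 0]]]}}

```text
time_s: 31.98
eef_pos: [0.569, 0.202, 0.1253]
tool_rot: [-1.571, 0.0, -0.147]
ft_force: [0.3, 0.1, -2.3]
grip_width: 0.0117
```

```bash
python3 - <<'E'
from h import *
np.set_printoptions(precision=4,suppress=True)
o=r.get_obs(); print(o)
b=np.array([.5254,.356]); ex=np.array([.145,.989]); ey=np.array([-.989,.145])
for cam in ["top","wrist","scene"]:
    W=cloud(r.read_camera(cam)); u=(W[...,:2]-b)@ex*1000; v=(W[...,:2]-b)@ey*1000; z=W[...,2]*1000
    for v0 in (-50,-35,35,50):
        m=(abs(v-v0)<5)&(z>117)&(z<136)&(u<-30)&(u>-110); k=np.argsort(u[m])[::max(1,m.sum()//14)]; print(cam,v0,np.c_[u[m][k],z[m][k]].round(0).astype(int).tolist())
    m=(z>195)&(z<260)&(abs(u)<25)&(abs(v)<15)
    if m.sum()>4: print("fin u,v,z",np.median(u[m]),np.median(v[m]),np.median(z[m]))
    m=(u<-120)&(z>115)&(z<128)&(abs(v)<80); print("tray far end u, v range",np.percentile(u[m],1),np.percentile(v[m],[1,99]))
E
```

```text
{'time_s': 31.975, 'joint_positions': array([0.2105, 0.2913, 1.6933, 0.    , 1.1571, 0.3575]), 'joint_vel': array([ 0.0014, -0.0008, -0.0014,  0.0004,  0.0014, -0.0012]), 'effort': array([ -0.01  , -50.5924, -36.2599,   0.044 ,   0.1302,  -0.    ]), 'eef_pos': array([0.569 , 0.202 , 0.1253]), 'tool_rot': array([-1.5708,  0.    , -0.147 ]), 'ft_force': array([ 0.295 ,  0.0574, -2.3018]), 'wrist_torque': array([-0.0352, -0.1629, -0.0275]), 'grip_width': 0.011694792979335917}
top -50 [[-72, 120], [-70, 129], [-69, 120], [-68, 118], [-66, 122], [-65, 120], [-64, 126], [-63, 129], [-62, 123], [-62, 132], [-60, 124], [-59, 123], [-57, 126], [-56, 124], [-47, 125]]
top -35 [[-70, 119], [-70, 120], [-69, 126], [-68, 124], [-67, 118], [-66, 125], [-65, 127], [-65, 123], [-63, 125], [-62, 126], [-60, 130], [-60, 120], [-59, 128], [-59, 126], [-46, 126], [-46, 129], [-46, 126], [-44, 132], [-44, 132], [-43, 127], [-41, 131], [-41, 132], [-41, 130]]
top 35 [[-68, 118], [-67, 119], [-65, 119], [-63, 125], [-63, 125], [-59, 122], [-58, 120], [-57, 123]]
top 50 []
fin u,v,z -2.6196675361546236 -0.0
[... 478 characters left out ...]
]]
wrist 35 []
wrist 50 []
tray far end u, v range -211.2482145014023 [-76.6149  65.853 ]
scene -50 [[-67, 118], [-65, 123], [-62, 122], [-61, 123], [-60, 126], [-58, 125], [-57, 123], [-55, 122], [-42, 130], [-39, 129], [-38, 131], [-36, 133], [-35, 129], [-33, 136], [-32, 130], [-30, 129]]
scene -35 [[-67, 120], [-66, 123], [-65, 119], [-65, 122], [-63, 124], [-61, 124], [-60, 121], [-60, 123], [-59, 125], [-58, 127], [-58, 125], [-56, 125], [-55, 125], [-44, 128], [-44, 127], [-42, 128], [-41, 125], [-40, 132]]
scene 35 []
scene 50 [[-105, 118], [-102, 119]]
fin u,v,z -0.13683686418211427 -3.1842310422078715 212.64659801656376
tray far end u, v range -1586.499805965201 [-77.6637  65.3809]
```

The composite shows the tray rim at (150,65) with a visible gap to the bed edge on the left, and on the right the tray under the chute. The wrist force is just the tray's weight, so nothing is touching. I hand in.

```bash
python3 -c "
from plant import r
print(r.hand_in()); o=r.get_obs(); print(o['time_s'],o['ft_force'],o['eef_pos'])"
```

```text
the job is handed in; nothing more can be done
None
the job is handed in; nothing more can be done
```

I set the guide on the pegs, peeled the top tray off by one corner, and handed in with the gripper holding it under the chute at about 32 s.

- **Guide:** it sits fully home and released, chute out over the front edge. Its base plate top measured 10.1 mm above the bed (10 expected), its fin top 94 mm, and its yaw was within 0.3° of the bed.
- **Peel:** I raised the held corner about 31 mm while the opposite corner was still within about 2 mm of its seat. The tray below stayed nested; the stack top then read 137 mm (138 expected).
- **Extra step:** I set the tray down on free table once to level it, then gripped the middle of a long wall. The first lift showed more tilt than I wanted, so I set it down and regripped it deeper.
- **Final position:** the tray lies lengthwise under the mouth. The chute lip is 44 mm inside the near rim and about 20 mm above it. The rim is about 11 mm clear of the bed edge, and the fins are about 47 mm above the table.
- **Contact:** the wrist force at the end was about 2.3 N, roughly the tray's weight, so nothing was touching.

**Check that was off:** the tray is not perfectly level. It sags about 1.6° away from the gripper (raw fits 1.9–2.5°; the same fits read 0.7–1.0° with the tray on the table). The tilt did not grow over the last few seconds.

The top-camera reading of the fin was 1–3 mm off in position, which I put down to camera calibration. I did not touch the sticks, the oil can or the look-alikes.

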